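Shut the objective case at the microscope bench

ROBOT

A 7-joint arm with a two-finger parallel gripper is mounted at the origin on the work surface. World frame = base frame: x ahead of the robot, y to its left, z up, the work surface at z = 0. Lengths are in m, angles in rad, forces in N, time in s.
With the tool pointing down it reaches from about 0.4 to 0.85 m from the base axis. Payload 10.4 kg.
Tool frame: the origin (TCP) lies midway between the tips of the shut fingers; the grasp point (between the pads) lies 19 mm behind it; z points along the fingers, y is the line along which they close (so a half turn about z gives the same grasp; the last joint's range is limited). The gripper opens to 87 mm and grips with 3 to 60 N. Pads are 19 mm wide; open, the fingers measure 117 mm over their backs; the gripper's body (75 mm by 190 mm) begins 51 mm behind the grasp point.
Start: joints at [-1.273, 0.332, -0.065, 1.46, 0.022, 1.35, -0.088], TCP at [0.197, 0.593, 0.223] pointing down, gripper open.
Joint ranges: [-2.6, 2.6], [-0.5, 2.12], [-1.47, 1.34], [0.16, 2.42], [-1.27, 4.41], [0.06, 2.06], [-2.6, 2.6]. Speed limits (rad/s): [2.22, 2.22, 2.79, 2.79, 3.14, 3.14, 3.14].

INTERFACE

Orientations are given as a rotation vector (axis times angle).
In Python, from plant import get_obs, capture, job_done gives the robot as it stands.
- The arm moves only by the shell command python3 -m jog 'ROWS' [FORCE]. ROWS is JSON, one flat list of numbers, 7 for each row, row after row: the turn, a rotation vector about the tool's x, y, z in degrees, then the shift along the tool's x, y, z in cm, then the opening in per cent of the stroke, from 0 (shut) to 100 (fully open). In form: [wx, wy, wz, dx, dy, dz, fingers, wx, wy, wz, dx, dy, dz, fingers, ...]. A call has 1 to 12 rows; each row shifts and turns the commanded pose from where the row before left it, along the tool's axes as they then stand; what a row does not reach is not made up. A row lasts 1/12 s, in which the tool goes at most 41.7 mm and 7.16 degrees, less where a joint would pass 70% of its speed; a pose out of reach is approached as far as the arm can. A call with a gripper value outside its range is refused whole. The fingers move at their own pace and stop on an object; FORCE is the grip in N (left out, the last holds). Time passes only in rows, so rows that do not move let the fingers close. It gives the time, the measured TCP pose, the force, the opening and the grip force at its end, in the units of the state.
- get_obs(): the state, without advancing time (a new reading comes with each control period).
- capture(name): name is "scene" or "top"; returns a dict with "frame" (384x512x3 uint8, red, green, blue), "range_z" (384x512 float32, m along the optical axis (not along the pixel's ray), 0 where there is no reading), "fovy" (degrees; the focal length in pixels is half the picture's height over the tangent of half this angle, whatever the lens; pixels are square), "cx", "cy" (the principal point, pixels), "cam_to_world" (4x4, takes a point from camera to world coordinates). Camera axes: x right, y up, looking along -z (the intrinsics and any distortion apply to the point x, -y, -z); pixel columns grow to the right and rows downward; lengths in m; the calibration is good to about 2 mm. A picture is of the moment at which its call begins.
- job_done(): hands the job in; it is judged then, once.
The state is a dict: "clock": time; "qpos": joint angles; "joint_vel": joint speeds; "joint_efforts": joint torques, N m; "eef_pos": TCP position; "tool_rot": TCP orientation; "contact_force": force on the tool from outside, world axes, zero at the start; "wrist_torque": the same for the moment, N m; "grip_width": finger opening in m; "grasp_force": force on a finger pad.
Only numpy, scipy, OpenCV 4.12 (cv2) and the standard library are available. Lean on these libraries where they do the work, as an engineer would, in place of code of your own. Each camera call takes 0.05 s, during which the arm holds its last target. There are 200 camera calls.

TASK

Close the case that holds the microscope objectives (the taller, square grey case with three metal lenses standing in black foam): lower its hinged lid gently until it is fully shut, without letting it slam. Leave the long, flat slide box beside it standing open.

Things in the scene. Friction and masses are not known exactly. Their poses are not given: they have to be found in the camera images.
- lens_case: objective case: open grey plastic box 130 (x) by 130 (y) by 60 mm high, three metal lenses in black foam inside, all below the rim. It is fixed on a small lift platform, 20 to 70 mm above the table. Origin: centre of the box's underside; z up; front (small steel latch plate) to -x. Its lid is hinged on the top rim of the far side: hinge line along y at x = +65, z = 60 mm in this frame
- lens_lid (a joint): objective case's lid angle, rad: 0 = shut, 1.57 = upright over the far side; starts at 1.1 to 1.45. Flat grey slab, 130 mm from hinge to free edge, 130 mm wide, 12 mm thick (shut, its top is 72 mm above the case's underside), 0.25 kg, no handle. Stiff hinge: it stays at any angle; a push of about 3 N on its outer (top) face near the free edge moves it
- slide_box: the slide box, not to be closed: a long, flat box of the same grey plastic, 100 mm deep (x) by 180 mm wide (y) by 40 mm high, fixed on a like platform, with a row of glass slides inside. Origin at the centre of its underside, z up, front to -x; its lid (100 mm hinge to edge, 8 mm thick) is hinged on the top rim of the far (+x) side
- slide_lid (a joint): angle of the slide box's lid in rad: 0 = shut, 1.57 = upright; starts at 1.1 to 1.45 and is to be left open. Its hinge is stiff as well

How it is judged:
At the end, for the whole second after the job is handed in: The objective case's lid is shut (within 0.08 rad, about 10 mm at its free edge) and the slide box's lid still stands open (above 0.9 rad) (value of joint lens_lid below 0.08 rad and value of joint slide_lid above 0.9 rad); the robot touches nothing.
It fails at once if the objective case's lid is slammed (it swings shut faster than 4 rad/s) (velocity of joint lens_lid below -4 rad/s).
It fails at once if the slide box's lid is pushed down (below 0.9 rad) (value of joint slide_lid below 0.9 rad).
It also fails if it takes over 32 s, if anything falls off the work surface, if the arm or the gripper's body presses on something with over 40 N, if the wrist force passes 120 N, or if a joint passes its speed limit or range.

## Working session

There is one attempt and no reset: what is moved stays moved. The work goes in short steps, Python scripts to look and compute and a shell command to move; the robot and the scene stay as the last step left them, time stands still between calls to the robot, and variables do not carry over. Pictures are saved under pics/ and viewed, at most 10 in all, crops included, and the job is handed in when it is done.

```bash
mkdir -p pics; cat > h.py <<'E'
import numpy as np, cv2
from plant import get_obs, capture, job_done
from scipy.spatial.transform import Rotation as R
def cloud(c):
    h,w=c["range_z"].shape; f=h/2/np.tan(np.radians(c["fovy"])/2)
    v,u=np.mgrid[:h,:w]; z=c["range_z"]
    P=np.stack([(u-c["cx"])/f*z,-(v-c["cy"])/f*z,-z],-1)
    T=c["cam_to_world"]; W=P@T[:3,:3].T+T[:3,3]; W[z==0]=np.nan
    return W
def save(c,n): cv2.imwrite("pics/"+n,c["frame"][:,:,::-1])
E
python3 - <<'E'
from h import *
o=get_obs(); print(o)
for n in("scene","top"):
    c=capture(n); save(c,n+"0.png"); np.save(n+"0.npy",cloud(c)); print(n,{k:v for k,v in c.items() if k not in("frame","range_z")})
E
```

```text
{'clock': 0.0, 'qpos': array([-1.27253569,  0.33285665, -0.06468103,  1.46097395,  0.02160937,
        1.34987888, -0.08850327]), 'joint_vel': array([ 0.00068808,  0.00025054, -0.00023875, -0.00038116,  0.00034334,
        0.00037401,  0.00110394]), 'joint_efforts': array([ 1.11707075e-03, -6.23253250e+01,  2.55498692e-02, -3.89917874e+01,
       -6.11521932e-02,  3.93564859e-02,  1.21915341e-04]), 'eef_pos': array([0.19700999, 0.59272146, 0.22174782]), 'tool_rot': array([-5.01820162e-01, -3.10110646e+00,  2.22050384e-03]), 'contact_force': array([-0.61088097,  0.1014793 , -0.4486882 ]), 'wrist_torque': array([0.02422353, 0.035719  , 0.00534674]), 'grasp_force': 0.0, 'grip_width': 0.0872214675677808}
scene {'fovy': 45.43996858149715, 'cx': 250.0458054266928, 'cy': 180.85473919458934, 'cam_to_world': array([[-0.01878753, -0.81944291,  0.57285281,  1.15602517],
       [ 0.99980077, -0.01153471,  0.01628996,  0.02764389],
       [-0.006741  ,  0.57304473,  0.81949637,  0.97439122],
       [ 0.        ,  0.        ,  0.        ,  1.        ]])}
top {'fovy': 50.25578672487107, 'cx': 255.46062328431634, 'cy': 192.46558309863656, 'cam_to_world': array([[ 0.02211206,  0.99659127, -0.07947891,  0.4619504 ],
       [-0.99964094,  0.02324297,  0.01333216,  0.01507928],
       [ 0.01513404,  0.07915557,  0.99674739,  1.04551961],
       [ 0.        ,  0.        ,  0.        ,  1.        ]])}
```

View pics/scene0.png

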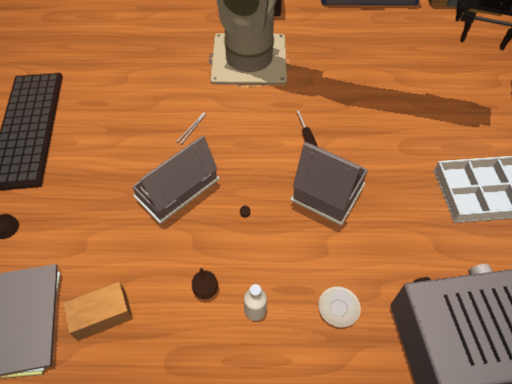

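View pics/top0.png

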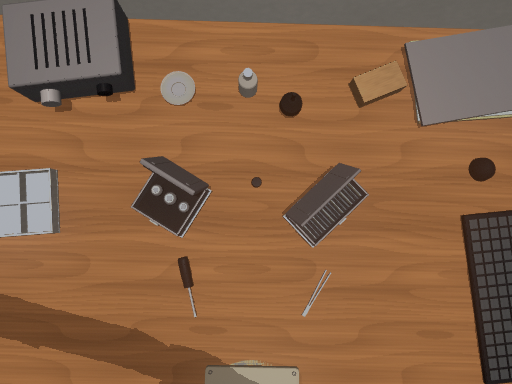

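The scene view shows the lens case, with its lid's outer face toward the camera, at about (330,185). In the top view it is at about (172,197), with three lenses visible. The slide box is at about (327,203) in the top view. Next I'll measure the case and lid.

```bash
python3 - <<'E'
from h import *
S=np.load("scene0.npy"); T=np.load("top0.npy")
for nm,y0,y1 in(("lens",.05,.4),("slide",-.4,.0)):
  Q=np.vstack([S.reshape(-1,3),T.reshape(-1,3)])
  m=(Q[:,0]>.28)&(Q[:,0]<.62)&(Q[:,1]>y0)&(Q[:,1]<y1)&(Q[:,2]>.035); Q=Q[m]
  print(nm,len(Q),Q.min(0),Q.max(0), np.histogram(Q[:,2],bins=np.arange(.03,.32,.01)))
  # lid plane RANSAC w/ tilted normals
  rng=np.random.default_rng(0);best=0
  for _ in range(3000):
    p=Q[rng.choice(len(Q),3,False)];n=np.cross(p[1]-p[0],p[2]-p[0]);l=np.linalg.norm(n)
    if l<1e-4: continue
    n/=l
    if abs(n[2])>.6 or abs(n[2])<.05: continue
    k=abs((Q-p[0])@n)<.003
    if k.sum()>best: best=k.sum();I=k
  L=Q[I];c=L.mean(0);n=np.linalg.svd(L-c,full_matrices=False)[2][2]; n*=np.sign(n[2])
  a=n[:2]/np.linalg.norm(n[:2]); b=np.array([-a[1],a[0]])  # a = case +x
  up=np.array([*(-a*n[2]),np.linalg.norm(n[:2])])
  th=np.arctan2(up[2],-up[:2]@a)
  print("pts",best,"yaw",np.degrees(np.arctan2(a[1],a[0])),"theta",th)
  u=(L-c)@up; y=(L[:,:2]-c[:2])@b
  print("along up",np.percentile(u,[0,1,99,100]),"along y",np.percentile(y,[0,1,99,100]))
  yc=np.mean(np.percentile(y,[1,99]))
  bot=c+up*np.percentile(u,1);bot[:2]+=b*yc; top=c+up*np.percentile(u,99);top[:2]+=b*yc
  print("bot",bot,"top",top,"a",a,"n",n)
o=get_obs();print(R.from_rotvec(o["tool_rot"]).as_matrix().round(3))
E
```

```text
lens 7342 [0.43428069 0.10992574 0.03501126] [0.6179348  0.29134368 0.22263694] (array([  71,  161,  412, 1607,  381,  543,  283,  235,  250,  263,  253,
        271,  277,  278,  286,  292,  299,  366,  761,   53,    0,    0,
          0,    0,    0,    0,    0,    0,    0]), array([0.03, 0.04, 0.05, 0.06, 0.07, 0.08, 0.09, 0.1 , 0.11, 0.12, 0.13,
       0.14, 0.15, 0.16, 0.17, 0.18, 0.19, 0.2 , 0.21, 0.22, 0.23, 0.24,
       0.25, 0.26, 0.27, 0.28, 0.29, 0.3 , 0.31, 0.32]))
pts 3446 yaw -30.326627115802577 theta 1.326239325990279
along up [-0.07227145 -0.06854122  0.05868711  0.06131704] along y [-0.06658454 -0.06404626  0.06239015  0.06487537]
bot [0.58654651 0.16547361 0.09686021] top [0.55995653 0.18102812 0.22030281] a [ 0.86316099 -0.50492882] n [ 0.83747736 -0.4899045   0.24212653]
slide 7151 [ 0.41154564 -0.27165985  0.03500127] [ 0.61846472 -0.0704404   0.17044703] (array([117, 772, 781, 546, 504, 407, 433, 455, 439, 462, 465, 507, 504,
       753,   6,   0,   0,   0,   0,   0,   0,   0,   0,   0,   0,   0,
         0,   0,   0]), array([0.03, 0.04, 0.05, 0.06, 0.07, 0.08, 0.09, 0.1 , 0.11, 0.12, 0.13,
       0.14, 0.15, 0.16, 0.17, 0.18, 0.19, 0.2 , 0.21, 0.22, 0.23, 0.24,
       0.25, 0.26, 0.27, 0.28, 0.29, 0.3 , 0.31, 0.32]))
pts 4221 yaw 44.60688602350819 theta 1.172500413914671
along up [-0.05903999 -0.05352015  0.04578213  0.04760664] along y [-0.08941803 -0.0866927   0.08959824  0.09310386]
bot [ 0.55502816 -0.13256063  0.07744296] top [ 0.52760829 -0.15960679  0.16897218] a [0.71194165 0.70223862] n [0.65621318 0.64726967 0.38784821]
[[-0.949  0.315 -0.   ]
 [ 0.315  0.949 -0.001]
 [-0.    -0.001 -1.   ]]
```

Lens lid: θ ≈ 1.33 and yaw −30.3°. The hinge is at s ≈ 0.4115 along the case's +x, t ≈ 0.439 and z ≈ 0.092. I'll align the tool's x axis with the case's −x, shut the fingers, and pass over the lid to its far side.

```bash
python3 -m jog '[0,0,6,0,0,-3,0, 0,0,6,0,0,-3,0, 0,0,0,-3.5,-1,0,0, 0,0,0,-3.5,-1,0,0, 0,0,0,-3.5,-1,0,0, 0,0,0,-3.5,-1,0,0, 0,0,0,-3.5,-1,0,0, 0,0,0,-3.5,-1,0,0, 0,0,0,-3.5,-1,0,0, 0,0,0,-3.5,-1,0,0, 0,0,0,-3.5,-1,0,0, 0,0,0,-3.5,-1,0,0]' 10
cat >> h.py <<'E'
def st():
    o=get_obs(); p=o["eef_pos"]; M=R.from_rotvec(o["tool_rot"]).as_matrix()
    y=np.radians(-30.33); a=np.array([np.cos(y),np.sin(y)]); b=np.array([-a[1],a[0]])
    print("t %.2f s %.4f t %.4f z %.4f"%(o["clock"],p[:2]@a,p[:2]@b,p[2]),"x.a",(M[:2,0]@a).round(3),"x.b",(M[:2,0]@b).round(3),"zt",M[:,2].round(3),"F",o["contact_force"].round(1),"w",round(o["grip_width"],3))
E
python3 -c "from h import *;st()"
```

```text
clock: 1.1
eef_pos: [0.4493, 0.3282, 0.2824]
tool_rot: [-0.823, -3.032, 0.0]
contact_force: [-0.2, -0.3, -0.3]
grip_width: 0.015
grasp_force: 0.0
t 1.10 s 0.2220 t 0.5102 z 0.2824 x.a -1.0 x.b 0.001 zt [-0. -0. -1.] F [-0.2 -0.3 -0.3] w 0.015
```

```bash
python3 -m jog '[0,0,0,-3.2,-0.9,0,0, 0,0,0,-3.2,-0.9,0,0, 0,0,0,-3.2,-0.9,0,0, 0,0,0,-3.2,-0.9,0,0, 0,0,0,-3.2,-0.9,0,0, 0,0,0,-3.2,-0.9,0,0, 0,0,0,-3.2,-0.9,0,0, 0,0,0,-3.2,-0.9,0,0, 0,0,0,0,0,2.5,0, 0,0,0,0,0,2.5,0, 0,0,0,0,0,2.5,0, 0,0,0,0,0,0,0]' 
python3 - <<'E'
from h import *
st(); c=capture("scene"); save(c,"s1.png")
sh,zh,r=.4115,.092,.115
for th in np.linspace(1.326,0,12):
    print("%.2f s %.4f z %.4f"%(th,sh-r*np.cos(th)+.012*np.sin(th)+.0095,zh+r*np.sin(th)+.012*np.cos(th)))
E
```

```text
clock: 2.1
eef_pos: [0.6303, 0.1377, 0.2018]
tool_rot: [-0.822, -3.025, 0.007]
contact_force: [-0.9, -0.1, -0.6]
grip_width: 0.0007
grasp_force: 0.0
t 2.10 s 0.4745 t 0.4372 z 0.2018 x.a -1.0 x.b 0.001 zt [-0.008 -0.002 -1.   ] F [-0.9 -0.1 -0.6] w 0.001
1.33 s 0.4048 z 0.2065
1.21 s 0.3911 z 0.2037
1.08 s 0.3779 z 0.1993
0.96 s 0.3653 z 0.1933
0.84 s 0.3535 z 0.1859
0.72 s 0.3427 z 0.1771
0.60 s 0.3331 z 0.1671
0.48 s 0.3247 z 0.1560
0.36 s 0.3177 z 0.1439
0.24 s 0.3122 z 0.1311
0.12 s 0.3083 z 0.1177
0.00 s 0.3060 z 0.1040
```

View pics/s1.png

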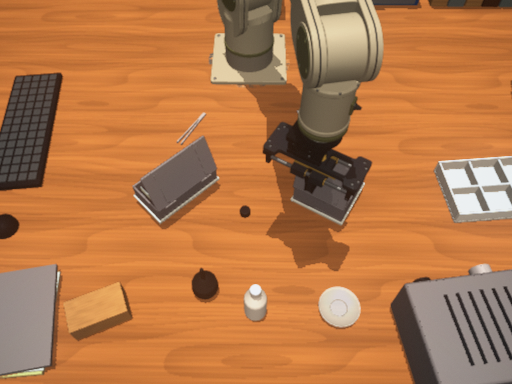

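The fingers are behind the lid, with the gripper over it at about (318,165). Now I'll approach the lid and push it along the arc in small steps.

```bash
python3 -m jog '[0,0,0,1.5,0,0,0, 0,0,0,1.5,0,0,0, 0,0,0,1.5,0,0,0, 0,0,0,1.5,0,0,0, 0,0,0,1,0,0,0, 0,0,0,0.7,0,0.15,0, 0,0,0,0.7,0,0.15,0, 0,0,0,0.65,0,0.2,0, 0,0,0,0.65,0,0.2,0, 0,0,0,0.6,0,0.3,0, 0,0,0,0.6,0,0.3,0]'; python3 -c "from h import *;st()"
```

```text
clock: 3.07
eef_pos: [0.5385, 0.1936, 0.1943]
tool_rot: [-0.824, -3.032, -0.0]
contact_force: [0.6, -0.4, 2.4]
grip_width: 0.0008
grasp_force: 1.1
t 3.07 s 0.3670 t 0.4390 z 0.1943 x.a -1.0 x.b 0.001 zt [-0.  0. -1.] F [ 0.6 -0.4  2.4] w 0.001
```

```bash
python3 -m jog '[0,0,0,0.6,0,0.37,0, 0,0,0,0.6,0,0.37,0, 0,0,0,0.54,0,0.44,0, 0,0,0,0.54,0,0.44,0, 0,0,0,0.48,0,0.5,0, 0,0,0,0.48,0,0.5,0, 0,0,0,0.42,0,0.55,0, 0,0,0,0.42,0,0.55,0, 0,0,0,0.35,0,0.6,0, 0,0,0,0.35,0,0.6,0]'; python3 - <<'E'
from h import *
st(); c=capture("scene"); save(c,"s2.png")
E
```

```text
clock: 3.9
eef_pos: [0.4972, 0.2177, 0.1446]
tool_rot: [-0.823, -3.032, 0.0]
contact_force: [-0.3, 0.1, 2.6]
grip_width: 0.0004
grasp_force: 0.9
t 3.90 s 0.3192 t 0.4390 z 0.1446 x.a -1.0 x.b 0.001 zt [-0. -0. -1.] F [-0.3  0.1  2.6] w 0.0
```

View pics/s2.png

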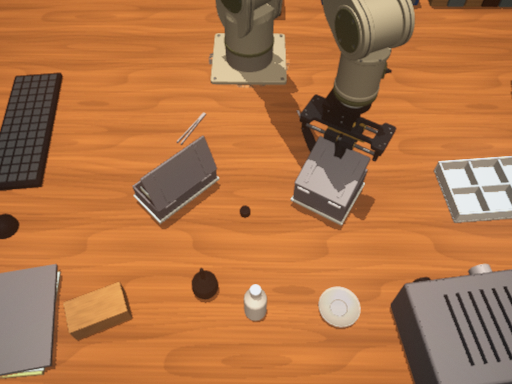

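The lid is following the fingers and is more than halfway down (at about (335,175)). The slide box at about (180,180) is untouched. I'll finish the arc.

```bash
python3 -m jog '[0,0,0,0.28,0,0.64,0, 0,0,0,0.28,0,0.64,0, 0,0,0,0.2,0,0.67,0, 0,0,0,0.2,0,0.67,0, 0,0,0,0.1,0,0.5,0, 0,0,0,0.1,0,0.4,0, 0,0,0,0,0,0.2,0, 0,0,0,0,0,0,0]'; python3 -c "from h import *;st()"
```

```text
clock: 4.62
eef_pos: [0.4874, 0.2233, 0.1076]
tool_rot: [-0.823, -3.031, 0.001]
contact_force: [-0.1, 0.0, -0.7]
grip_width: 0.0007
grasp_force: 0.0
t 4.62 s 0.3079 t 0.4388 z 0.1076 x.a -1.0 x.b 0.001 zt [-0.001 -0.001 -1.   ] F [-0.1  0.  -0.7] w 0.001
```

```bash
python3 -m jog '[0,0,0,0,0,0.1,0, 0,0,0,0,0,0.1,0, 0,0,0,0,0,0.1,0, 0,0,0,0,0,0.1,0, 0,0,0,0,0,0,0]'; python3 -c "from h import *;st()"
```

```text
clock: 5.03
eef_pos: [0.4876, 0.2235, 0.104]
tool_rot: [-0.823, -3.032, -0.0]
contact_force: [-0.2, 0.6, -0.1]
grip_width: 0.0007
grasp_force: 0.0
t 5.03 s 0.3080 t 0.4391 z 0.1040 x.a -1.0 x.b 0.001 zt [-0.  0. -1.] F [-0.2  0.6 -0.1] w 0.001
```

```bash
python3 -m jog '[0,0,0,0,0,0.1,0, 0,0,0,0,0,0.1,0, 0,0,0,0,0,0.1,0, 0,0,0,0,0,0,0]'; python3 - <<'E'
from h import *
st(); c=capture("scene"); save(c,"s3.png"); W=cloud(c).reshape(-1,3)
y=np.radians(-30.33); a=np.array([np.cos(y),np.sin(y)]); b=np.array([-a[1],a[0]])
s=W[:,:2]@a;t=W[:,:2]@b
m=(s>.295)&(s<.42)&(abs(t-.439)<.06)&(W[:,2]<.14)&(W[:,2]>.07)
for q in np.arange(.3,.42,.02):
    k=m&(abs(s-q)<.01); print(q,k.sum(),np.median(W[k,2]))
E
```

```text
clock: 5.37
eef_pos: [0.4877, 0.2235, 0.1024]
tool_rot: [-0.823, -3.032, -0.001]
contact_force: [-5.4, -2.7, 14.3]
grip_width: 0.0001
grasp_force: 7.3
t 5.37 s 0.3081 t 0.4392 z 0.1024 x.a -1.0 x.b 0.001 zt [ 0.     0.001 -1.   ] F [-5.4 -2.7 14.3] w 0.0
0.3 218 0.10228838017198233
0.32 390 0.10281804429481428
0.34 360 0.10211799920073478
0.36000000000000004 356 0.10251895797849048
0.38000000000000006 374 0.10236355658744367
0.4000000000000001 392 0.10199981597847574
```

View pics/s3.png

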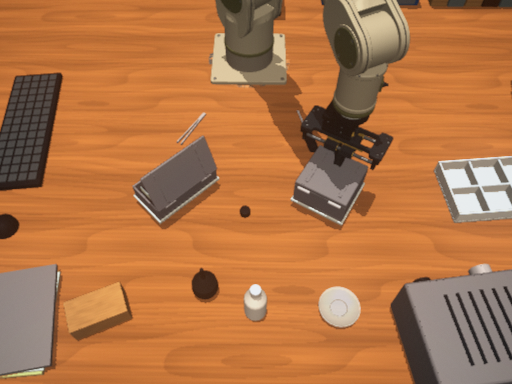

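The lid at about (335,185) is level within 1 mm, and the force has risen to 14 N, so it is shut. Next I'll retract straight up and check.

```bash
python3 -m jog '[0,0,0,0,0,-0.5,0, 0,0,0,0,0,-1.5,0, 0,0,0,0,0,-3,0, 0,0,0,0,0,-3,0, 0,0,0,0,0,-3,0, 0,0,0,0,0,-2,0, 0,0,0,0,0,0,0, 0,0,0,0,0,0,0, 0,0,0,0,0,0,0]'; python3 - <<'E'
from h import *
st(); c=capture("scene"); W=cloud(c).reshape(-1,3)
y=np.radians(-30.33); a=np.array([np.cos(y),np.sin(y)]); b=np.array([-a[1],a[0]])
s=W[:,:2]@a;t=W[:,:2]@b
m=(abs(t-.439)<.06)&(W[:,2]<.14)&(W[:,2]>.07)
for q in np.arange(.3,.42,.02):
    k=m&(abs(s-q)<.01); print(q.round(2),k.sum(),np.median(W[k,2]))
S=np.load("scene0.npy").reshape(-1,3)
for Q in(S,W):
    k=(Q[:,1]<0)&(Q[:,1]>-.3)&(Q[:,0]>.4)&(Q[:,0]<.62); print("slide top",np.nanmax(Q[k,2]))
E
```

```text
clock: 6.17
eef_pos: [0.4873, 0.2233, 0.2303]
tool_rot: [-0.823, -3.031, 0.001]
contact_force: [0.3, 0.7, 0.1]
grip_width: 0.0005
grasp_force: 0.0
t 6.17 s 0.3079 t 0.4388 z 0.2303 x.a -1.0 x.b 0.001 zt [-0.001 -0.    -1.   ] F [0.3 0.7 0.1] w 0.0
0.3 323 0.10223496430279722
0.32 338 0.1022523398930612
0.34 347 0.1022385051587148
0.36 361 0.10229049628749343
0.38 373 0.10224995076588594
0.4 402 0.10207926975050707
slide top 0.1703770890423586
slide top 0.17041280270890202
```

```bash
python3 -c "from plant import *;print(job_done())"
```

```text
the job is handed in; nothing more can be done
None
```

The objective case's lid was lowered gently until fully shut (flat to within about 1 mm), the slide box still stands open as it started, the robot is clear of everything, and the job was handed in at about 6 s; no verdict was returned.

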